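# Clip the collet key to the eye beside the router

## Robot

A 7-joint arm with a two-finger parallel gripper is mounted at the origin on the work surface. World frame = base frame: x ahead of the robot, y to its left, z up, the work surface at z = 0. Lengths are in m, angles in rad, forces in N, time in s.
With the tool pointing down it reaches from about 0.425 to 0.825 m from the base axis. Payload 3.6 kg.
Tool frame: the origin (TCP) lies where the fingers leave the gripper's body, on its centre line; the fingertips stand 73 mm ahead of it and the grasp point (between the pads) lies 54 mm ahead of it; x points along the fingers, y is the direction in which the jaws open and shut, and the axes are right-handed (so a half turn about x gives the same grasp; the last joint's range is limited). The gripper opens to 85 mm and grips with 20 to 120 N. Pads are 22 mm wide; open, the fingers measure 114 mm over their backs; the gripper's body (76 mm by 85 mm) begins 54 mm behind the grasp point. The pads swing forward as they close: fully open they stand 13 mm farther back than shut.
Start: joints at [1.294, 0.615, -0.013, 1.423, 0.008, 1.103, -0.04], TCP at [0.161, -0.63, 0.304] pointing down, gripper open.
Joint ranges: [-3.12, 3.12], [-0.3, 2.06], [-1.34, 1.32], [0.26, 2.42], [-1.36, 4.5], [0.01, 1.98], [-2.84, 2.84]. Speed limits (rad/s): [2.79, 2.79, 3.14, 3.14, 3.14, 3.14, 3.14].

## Interface

Orientations are given as a unit quaternion [x, y, z, w].
In Python, from station import arm, snapshot, camera_info, ticket gives the robot as it stands. Calls block until the motion is done:
- arm.movep(position, orientation): joint-space move of the TCP to a pose.
- arm.line_to(position, velocity=0.15, ori=None): straight line of the TCP; ori=None keeps the orientation; velocity is the mean speed in m/s.
- arm.move_j(angles): joint-space move.
- arm.move_gripper(opening, effort=None): opening from 0.0 (shut) to 1.0 (fully open); effort is the grip in N (None keeps the last); returns when the fingers have stopped.
- arm.pause(seconds).
- arm.ik(position, orientation): joint angles nearest the present ones, or None.
- snapshot(name): name is "scene" or "top"; returns the picture (400x640x3 uint8, blue, green, red); there is no depth.
- camera_info(name): a dict with "fx", "fy", "cx", "cy" (pixels), "R" (3x3) and "t" (3): a world point X has camera coordinates R X + t. Camera axes: x right, y down, z forward; pixel columns grow to the right and rows downward; lengths in m; the calibration is good to about 2 mm. A picture is of the moment at which its call begins. camera_info takes no time and is no camera call.
A pose or a line that the arm cannot do raises arm.MotionError and nothing moves.
- ticket.finish_job(): hands the job in, once; it reports no verdict.
Readings, each from a call of its own:
- arm.read_time(): time.
- arm.read_joint_positions(): joint angles.
- arm.read_dq(): joint speeds.
- arm.read_effort(): joint torques, N m.
- arm.read_tool_pos(): TCP position.
- arm.read_eef_rot(): TCP orientation.
- arm.read_ft_force(): force on the tool from outside, world axes, zero at the start.
- arm.read_wrist_torque(): the same for the moment, N m.
- arm.read_opening(): opening from 0.0 (shut) to 1.0 (fully open).
Only numpy, scipy, OpenCV 4.12 (cv2) and the standard library are available. Lean on these libraries where they do the work, as an engineer would, in place of code of your own. Each camera call takes 0.05 s, during which the arm holds its last target.

## Task

Clip the collet key onto the steel eye on the bench: with the key level, push its snap hook onto one upright leg of the eye until the leg has gone right through the gate and the gate snaps shut behind it; the eye slides a little in its rail before it holds. Then tug the key straight back, about one kilo's pull once the slack is out, to feel that it is caught, lay it down still clipped and let go. Keep your fingers off the gate, never force the key against the eye with more than about two kilos, and leave the other things where they are.

Things in the scene. Friction and masses are not known exactly. Their poses are not given: they have to be found in the camera images.
- key_grip (a point): Middle of the black rubber handle (90 long in x, 18 wide in y, 22 mm high; point 11 mm over its underside) of the loose collet key: 200 mm long, about 200 g, flat on the bench. x along the key to the snap hook, y left, z up. Tail to x = -104 mm: open spanner jaw 34 mm wide. Nose: flat steel hook loop 44 mm wide, 12 mm thick, same mid-height, from x = 45 to 96 mm.
- hook_mouth (a point): Middle of the hook's mouth, 89 mm ahead of key_grip, same axes. The gate closes it. Side arms at y = -16 to -22 mm (hinge) and +16 to +22 mm (nose, its tip reaching in to y = +11 mm). A leg enters along -x, its centre within y = -6 to +5 mm. Once caught and tugged, a leg rests on the shut gate with its centre about 6.5 mm inside (-x) of this point.
- hook_home (a point): Centre of a leg pushed fully home against the hook's rigid back wall: 32 mm inside the mouth, 57 mm ahead of key_grip, same axes. The gate can snap shut once the leg's centre is about 4 to 9 mm short of this point.
- gate (a joint): Spring gate: 5 mm thick, 27 mm long, on an upright hinge 16 mm to the -y side of hook_mouth. 0 = shut, grows to 1.5 rad as it is pushed inward (towards the handle); it opens inward only. Pushing a leg through takes about 3 to 6 N, with a few newtons sideways, and at the end it snaps back to 0 behind the leg.
- leg_left (a point): Steel eye: closed loop of 8 mm round bar, two vertical legs 50 mm apart (centres), top bar 46 to 54 mm over the bench, on a plate (26 x 76 mm, its top 10.5 mm over the bench). This point: centre of the +y leg, 28 mm over the bench. x horizontal, square to the loop, away from the robot; y from right to left leg; z up. Hook goes on along +x, its mid-height 24 to 32 mm; either leg serves.
- leg_right (a point): Centre of the eye's other leg, at -y, 28 mm over the bench, same axes. The eye's plate slides along x in a fixed T-slot rail (100 x 80 x 6 mm) with about 1.5 N drag, 36 mm in all between hidden rigid end stops; it may start anywhere between them, so it gives way before it resists a push or a tug.
- cup: Bystander: black cup, 72 mm wide, 90 mm high, origin at the centre of its underside.
- clamp: Bystander: black bridge clamp with a brass screw, 90 x 26 mm, 58 mm high, origin under its centre.
- block: Bystander: dark wood block 70 x 50 x 20 mm, origin under its centre.
Mind the look-alikes: they are no part of the job. Leave any brown or green look-alike of the part that bears key_grip alone. Of the things like the part that bears leg_left, leave any that is red; of the rest the smaller one is meant.

How it is judged:
On the way, in this order (a step that is already met when the one before it is completed fails the run):
1. a leg of the eye has pushed the gate inward and is passing through the mouth of the hook (((x of leg_left in the frame of key_grip between 0.05 and 0.088 m and y of leg_left in the frame of key_grip between -0.013 and 0.013 m and z of leg_left in the frame of key_grip between -0.03 and 0.03 m) or (x of leg_right in the frame of key_grip between 0.05 and 0.088 m and y of leg_right in the frame of key_grip between -0.013 and 0.013 m and z of leg_right in the frame of key_grip between -0.03 and 0.03 m)) and value of joint gate above 0.4 rad).
2. the leg is inside the hook and the gate has snapped shut behind it (((x of leg_left in the frame of key_grip between 0.05 and 0.085 m and y of leg_left in the frame of key_grip between -0.017 and 0.017 m and z of leg_left in the frame of key_grip between -0.03 and 0.03 m) or (x of leg_right in the frame of key_grip between 0.05 and 0.085 m and y of leg_right in the frame of key_grip between -0.017 and 0.017 m and z of leg_right in the frame of key_grip between -0.03 and 0.03 m)) and value of joint gate below 0.12 rad), for 0.1 s.
3. the key is tugged back so that the leg bears on the inner side of the shut gate with 6 N or more (((x of leg_left in the frame of key_grip between 0.077 and 0.087 m and y of leg_left in the frame of key_grip between -0.017 and 0.017 m and z of leg_left in the frame of key_grip between -0.03 and 0.03 m) or (x of leg_right in the frame of key_grip between 0.077 and 0.087 m and y of leg_right in the frame of key_grip between -0.017 and 0.017 m and z of leg_right in the frame of key_grip between -0.03 and 0.03 m)) and value of joint gate below 0.12 rad and contact force between key and eye above 6 N), for 0.2 s.
At the end, for the whole second after the job is handed in: A leg of the eye is inside the snap hook's loop, the gate is shut (under 0.12 rad), and the key lies at rest, level within 0.3 rad, with its handle's middle less than 35 mm above the bench (((x of leg_left in the frame of key_grip between 0.05 and 0.086 m and y of leg_left in the frame of key_grip between -0.018 and 0.018 m and z of leg_left in the frame of key_grip between -0.03 and 0.03 m) or (x of leg_right in the frame of key_grip between 0.05 and 0.086 m and y of leg_right in the frame of key_grip between -0.018 and 0.018 m and z of leg_right in the frame of key_grip between -0.03 and 0.03 m)) and value of joint gate below 0.12 rad and linear speed of key below 0.02 m/s and height (world z) of key_grip below 0.035 m and angle between key_grip's own z axis and vertical below 0.3 rad); the robot touches nothing.
It fails at once if the key is forced against the eye with more than 22 N (contact force between key and eye above 22 N).
It fails at once if the gate is worked with the fingers (over 2 N) (contact force between the fingers and gate above 2 N).
It fails at once if the cup is moved by more than 20 mm (distance of cup from where it was at the start of the episode above 0.02 m).
It fails at once if the clamp is moved by more than 20 mm (distance of clamp from where it was at the start of the episode above 0.02 m).
It fails at once if the block is moved by more than 20 mm (distance of block from where it was at the start of the episode above 0.02 m).
It also fails if it takes over 72 s, if anything falls off the work surface, if the arm or the gripper's body presses on something with over 40 N, if the wrist force passes 120 N, or if a joint passes its speed limit or range.

## Working session

There is one attempt and no reset: what is moved stays moved. The work goes in short steps, each a Python script; the robot and the scene stay as the last script left them, time stands still between calls to the robot, and variables do not carry over. Pictures are saved under pics/ and viewed, and the job is handed in when it is done.

```bash
ls; mkdir -p pics; python3 - <<'E'
from station import arm, snapshot, camera_info
import cv2
for n in("scene","top"):
    im=snapshot(n); cv2.imwrite(f"pics/{n}0.png",im)
    c=camera_info(n); print(n,c)
print(arm.read_time(),arm.read_tool_pos(),arm.read_eef_rot(),arm.read_opening(),arm.read_ft_force())
E
```

```text
pics
scene {'fx': 389.5111068385805, 'fy': 389.5111068385805, 'cx': 317.4366087065397, 'cy': 196.6935304228969, 'R': array([[-0.83982972,  0.54282992,  0.00466136],
       [ 0.29508338,  0.46370679, -0.83540518],
       [-0.45564443, -0.7002226 , -0.54961483]]), 't': array([ 0.46648049, -0.11911212,  1.40106337])}
top {'fx': 405.2209935930545, 'fy': 405.2209935930545, 'cx': 325.38792692790224, 'cy': 198.2220737172827, 'R': array([[ 0.01784169, -0.99962157, -0.02093785],
       [-0.9948252 , -0.01565337, -0.10038823],
       [ 0.10002249,  0.0226206 , -0.99472801]]), 't': array([0.00395688, 0.57283443, 1.0162792 ])}
0.1 [ 0.16117198 -0.62916498  0.30285579] [-0.70143094 -0.08926029  0.70167438 -0.08763732] 1.002540423843108 [ 0.80408592  0.17280693 -0.24932975]
```

View pics/scene0.png

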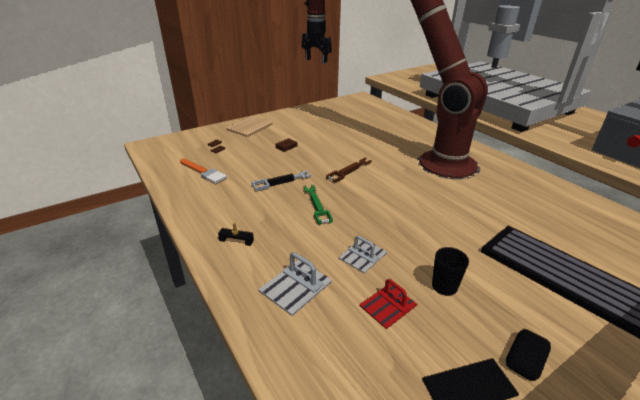

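View pics/top0.png

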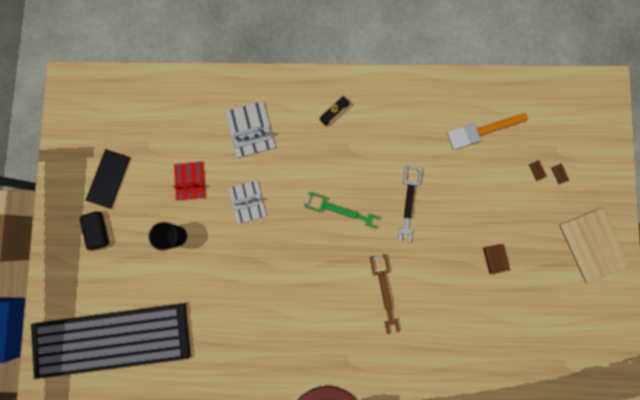

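The black-handled, steel-nosed key is at top (409,205). The green one at (342,210) and the brown one at (386,293) are look-alikes. There are three eyes: silver small at (248,201), silver large at (250,130) and red at (190,181). The small silver one fits the description. I'll enlarge both to confirm.

```bash
python3 - <<'E'
import cv2,numpy as np
t=cv2.imread("pics/top0.png"); s=cv2.imread("pics/scene0.png")
a=cv2.resize(t[155:255,370:450],None,fx=5,fy=5,interpolation=cv2.INTER_CUBIC)
b=cv2.resize(t[170:235,215:280],(500,500),interpolation=cv2.INTER_CUBIC)[:500,:400]
b=cv2.resize(t[165:245,216:280],None,fx=6.25,fy=6.25,interpolation=cv2.INTER_CUBIC)
cv2.imwrite("pics/c1.png",np.hstack([a,b]))
a=cv2.resize(s[160:200,240:320],None,fx=7,fy=7,interpolation=cv2.INTER_CUBIC)
b=cv2.resize(s[230:275,330:390],None,fx=6.2222,fy=6.2222,interpolation=cv2.INTER_CUBIC)
c=np.zeros((580,560,3),np.uint8);c[:280]=a;c[280:560,:b.shape[1]]=b
cv2.imwrite("pics/c2.png",c)
E
```

```text
(no output)
```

View pics/c1.png

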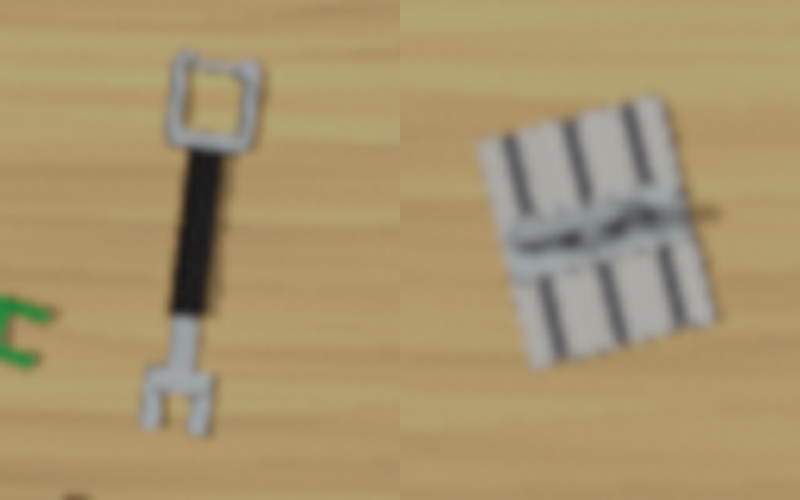

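View pics/c2.png

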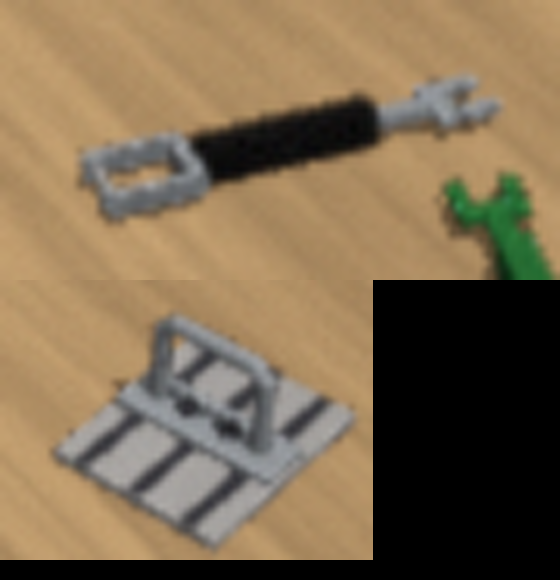

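```bash
cat > h.py <<'E'
import numpy as np, cv2
from scipy.optimize import least_squares, minimize
from station import camera_info
CI={n:camera_info(n) for n in("scene","top")}
def proj(n,P):
    c=CI[n]; X=np.atleast_2d(P)@c["R"].T+c["t"]
    return np.c_[c["fx"]*X[:,0]/X[:,2]+c["cx"], c["fy"]*X[:,1]/X[:,2]+c["cy"]]
def back(n,uv,z):
    c=CI[n]; d=c["R"].T@np.array([(uv[0]-c["cx"])/c["fx"],(uv[1]-c["cy"])/c["fy"],1]); o=-c["R"].T@c["t"]
    return o+d*(z-o[2])/d[2]
def T(x,y,yaw,P):
    P=np.atleast_2d(np.array(P,float)); c,s=np.cos(yaw),np.sin(yaw)
    return np.c_[x+c*P[:,0]-s*P[:,1], y+s*P[:,0]+c*P[:,1], P[:,2]]
def box(x0,x1,y0,y1,z0,z1): return [[a,b,c] for a in(x0,x1) for b in(y0,y1) for c in(z0,z1)]
def soft(n,P,sh,S=8):
    m=np.zeros((sh[0]*S,sh[1]*S),np.uint8)
    uv=((proj(n,P)+.5)*S-.5)
    cv2.fillConvexPoly(m,cv2.convexHull(np.round(uv).astype(np.int32)),255)
    return cv2.resize(m,(sh[1],sh[0]),interpolation=cv2.INTER_AREA)/255.
E
python3 - <<'E'
from h import *
t=cv2.imread("pics/top0.png").astype(float); s=cv2.imread("pics/scene0.png").astype(float)
for n in CI: print(n,-CI[n]["R"].T@CI[n]["t"])
# handle fit
rois={"top":(180,225,395,425),"scene":(168,195,260,305)}
ims={"top":t,"scene":s}
def cost(p,views):
    c=0
    for n in views:
        r=rois[n]; 
        m=soft(n,T(*p,box(-.045,.045,-.009,.009,0,.022)),(400,640),4)[r[0]:r[1],r[2]:r[3]]
        g=ims[n].mean(2)[r[0]:r[1],r[2]:r[3]]
        # darkness fraction
        bg=np.percentile(g,75); d=np.clip((bg-g)/(bg-25),0,1)
        c+=((cv2.GaussianBlur(m,(0,0),.7)-d)**2).sum()
    return c
a=back("top",(370+207/5,155+152/5),.022); b=back("top",(370+188/5,155+315/5),.022)
p0=np.r_[(a+b)[:2]/2,np.arctan2(*(a-b)[:2][::-1])]
print("init",p0,np.linalg.norm(a-b))
for v in(["top"],["scene"],["top","scene"]):
    r=minimize(cost,p0,args=(v,),method="Nelder-Mead",options=dict(initial_simplex=[p0,p0+[.005,0,0],p0+[0,.005,0],p0+[0,0,.05]],xatol=1e-5,fatol=1e-4))
    print(v,r.x,r.fun)
# eye rail from corners
for q in[(228.8,187.7),(257.3,180.2),(267.2,216.5),(237.6,223.9)]: print(back("top",q,.006))
E
```

```text
scene [1.06529891 0.78306978 0.66836389]
top [ 0.46814875 -0.01006668  1.06851006]
init [ 0.56793678 -0.20370957 -0.1177058 ] 0.08531315356591423
['top'] [ 0.5705612  -0.20461782 -0.12646673] 12.185236794778891
['scene'] [ 0.56577103 -0.20485466 -0.09413006] 24.746568888802603
['top', 'scene'] [ 0.56834237 -0.20482861 -0.13175812] 39.516253285665734
[0.59903619 0.27118193 0.006     ]
[0.62026491 0.19590014 0.006     ]
[0.52423422 0.16639351 0.006     ]
[0.50345806 0.2438866  0.006     ]
```

```bash
cat > ov.py <<'E'
from h import *
def eye(p,dx):
    x,y,w=p; segs=[]
    for r in [(-.05,.05,-.04,.04,.006)]:
        q=[[r[0],r[2],r[4]],[r[1],r[2],r[4]],[r[1],r[3],r[4]],[r[0],r[3],r[4]],[r[0],r[2],r[4]]]; segs.append((q,(0,0,255)))
    q=[[dx-.013,-.038,.0105],[dx+.013,-.038,.0105],[dx+.013,.038,.0105],[dx-.013,.038,.0105],[dx-.013,-.038,.0105]]; segs.append((q,(0,255,0)))
    segs.append(([[dx,-.025,.0105],[dx,-.025,.05],[dx,.025,.05],[dx,.025,.0105]],(255,0,0)))
    return [(T(x,y,w,q),c) for q,c in segs]
def key(p):
    segs=[]
    for z,c in((.022,(0,0,255)),):
        segs.append(([[-.045,-.009,z],[.045,-.009,z],[.045,.009,z],[-.045,.009,z],[-.045,-.009,z]],c))
    segs.append(([[.045,-.022,.017],[.096,-.022,.017],[.096,.022,.017],[.045,.022,.017],[.045,-.022,.017]],(0,255,0)))
    segs.append(([[-.104,0,.011],[-.045,0,.011]],(255,0,0)))
    return [(T(*p,q),c) for q,c in segs]
def draw(ims,segs,c,f,half,out):
    o=[]
    for n in("top","scene"):
        u,v=proj(n,c)[0]; x0,y0=int(u-half),int(v-half); x0=max(x0,0);y0=max(y0,0)
        cr=cv2.resize(ims[n][y0:y0+2*half,x0:x0+2*half],None,fx=f,fy=f,interpolation=cv2.INTER_CUBIC)
        for q,col in segs:
            pts=np.round((proj(n,q)-[x0,y0]+.5)*f-.5).astype(np.int32)
            cv2.polylines(cr,[pts],False,col,1,cv2.LINE_AA)
        o.append(cr)
    cv2.imwrite(out,np.hstack(o))
E
python3 - <<'E'
from ov import *
ims={n:cv2.imread(f"pics/{n}0.png") for n in CI}
pk=[.5695,-.2048,-.127]; pe=[.5617,.2193,.28]
draw(ims,key(pk),[*pk[:2],.02],6.5,30 if 0 else 30,"pics/ok.png")
draw(ims,eye(pe,-.004),[*pe[:2],.02],6.5,30,"pics/oe.png")
E
```

```text
(no output)
```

View pics/ok.png

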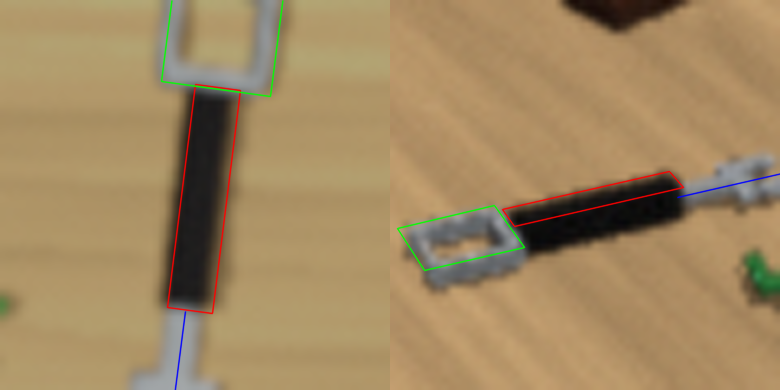

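View pics/oe.png

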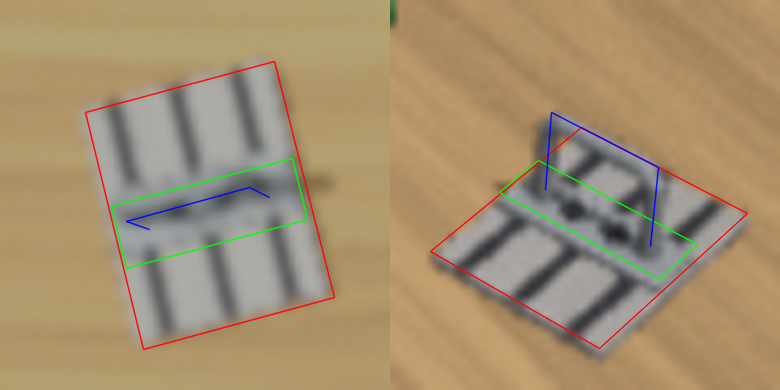

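```bash
cat > r.py <<'E'
from h import *
from station import arm, snapshot, ticket
from scipy.spatial.transform import Rotation as Ro
def ori(w,flip=False):
    y=np.array([-np.sin(w),np.cos(w),0])*(-1 if flip else 1); x=np.array([0,0,-1.]); z=np.cross(x,y)
    return Ro.from_matrix(np.c_[x,y,z]).as_quat()
E
python3 - <<'E'
from r import *
print(Ro.from_quat(arm.read_eef_rot()).as_matrix().round(2))
for f in(0,1):
    for p,w in(([.569,-.2035,.2],-.115),([.569,-.2035,.077],-.115),([.44,.158,.2],.28),([.44,.158,.094],.28),([.53,.185,.094],.28)):
        q=arm.ik(p,ori(w,f)); print(f,None if q is None else np.round(q,2))
E
```

```text
[[-0.    0.25 -0.97]
 [ 0.   -0.97 -0.25]
 [-1.   -0.    0.  ]]
0 [ 0.71  0.75 -0.7   1.67  0.58  0.94  1.25]
0 [ 0.66  0.91 -0.6   1.74  0.74  0.73  1.12]
0 [ 0.23  0.67 -0.96  2.04  0.75  0.84  0.68]
0 [ 0.21  0.91 -0.97  2.11  1.14  0.79  0.34]
0 [ 0.18  0.98 -0.96  1.85  1.04  0.91  0.55]
1 [ 0.3   0.66  0.    1.68 -0.    0.8  -1.38]
1 [ 0.29  0.83  0.03  1.75 -0.04  0.56 -1.34]
1 [-0.17  0.51 -0.31  2.05  0.26  0.62 -1.95]
1 [-0.4   0.69  0.02  2.13 -0.03  0.32 -1.65]
1 [-0.35  0.76 -0.04  1.87  0.05  0.51 -1.71]
```

```bash
python3 - <<'E'
from r import *
o=ori(-.115,1)
arm.move_gripper(.6,60)
arm.movep([.569,-.2035,.2],o); print(arm.read_time(), arm.read_ft_force().round(2))
arm.line_to([.569,-.2035,.105],.15)
cv2.imwrite("pics/top1.png",snapshot("top"));cv2.imwrite("pics/scene1.png",snapshot("scene"))
print(arm.read_tool_pos(),arm.read_ft_force().round(2),arm.read_time())
a=cv2.imread("pics/top1.png")[130:260,350:470];b=cv2.imread("pics/scene1.png")[100:230,230:350]
cv2.imwrite("pics/a1.png",cv2.resize(np.hstack([a,b]),None,fx=3.3,fy=3.3,interpolation=cv2.INTER_CUBIC))
E
```

```text
2.6833 [ 0.26 -0.53  0.78]
[ 0.56982991 -0.20389524  0.10631429] [-0.24 -0.68  0.02] 3.5667
```

View pics/a1.png

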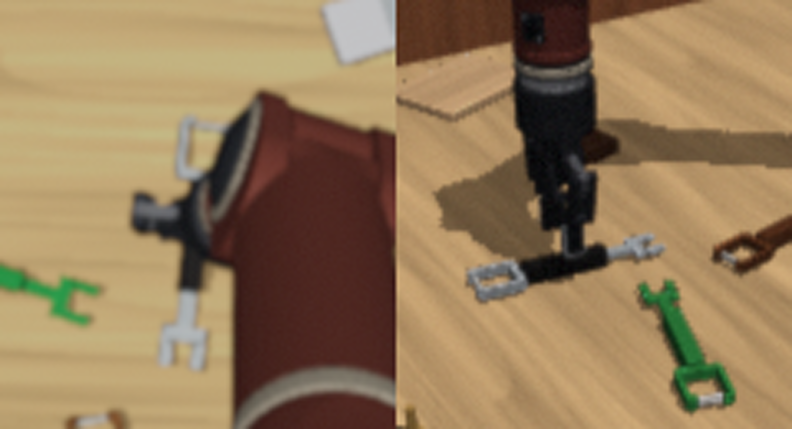

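The fingers straddle the black handle, at about (191,215) in the left crop, and the nearest green key is clear. I'll descend and grip.

```bash
python3 - <<'E'
from r import *
z=.105
for z in(.09,.083,.078):
    arm.line_to([.569,-.2035,z],.06); print(z,arm.read_tool_pos()[2],arm.read_ft_force().round(2))
arm.move_gripper(0,70)
print(arm.read_opening(),arm.read_ft_force().round(2),arm.read_tool_pos())
arm.line_to([.569,-.2035,.12],.1); arm.pause(.2)
print(arm.read_opening(),arm.read_ft_force().round(2),arm.read_tool_pos(),arm.read_time())
cv2.imwrite("pics/scene2.png",snapshot("scene"))
b=cv2.imread("pics/scene2.png")[100:230,230:350]
cv2.imwrite("pics/a2.png",cv2.resize(b,None,fx=4.5,fy=4.5,interpolation=cv2.INTER_CUBIC))
E
```

```text
0.09 0.08941590228737417 [ 0.16  1.22 -0.51]
0.083 0.08249346726943535 [-0.05  0.36  0.8 ]
0.078 0.07763369880626586 [-0.28  0.05 -0.25]
0.19217847096839857 [0.23 1.2  2.04] [ 0.56912937 -0.20362916  0.07844114]
0.190586557272802 [-0.5   0.55 -2.74] [ 0.56848542 -0.20330881  0.11910383] 5.65
```

View pics/a2.png

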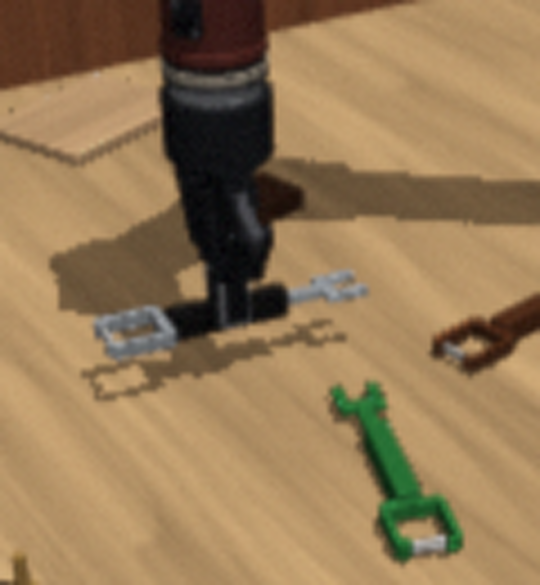

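The key is held level, with the handle at about (230,310) in the crop. Next I'll carry it to a standoff before the right leg of the small silver eye.

```bash
python3 - <<'E'
from r import *
w=.28; o=ori(w,1); d=np.array([np.cos(w),np.sin(w),0])
leg=np.array([.5648,.1942,0]); p=leg-.14*d
arm.line_to([.569,-.2035,.19],.2)
arm.movep([p[0],p[1],.19],o)
arm.line_to([p[0],p[1],.095],.1); arm.pause(.3)
print(arm.read_tool_pos(),p,arm.read_ft_force().round(2),arm.read_time(),arm.read_opening())
F=[]
for i in range(8): F.append(arm.read_ft_force()); arm.pause(.03)
print(np.mean(F,0),np.std(F,0))
from ov import *
ims={n:snapshot(n) for n in("top","scene")}
for n in ims: cv2.imwrite(f"pics/{n}3.png",ims[n])
t=arm.read_tool_pos()
k=[(q+[0,0,t[2]-.067-.011],c) for q,c in key([t[0],t[1],w])]
draw(ims,k+eye([.5617,.2193,.28],-.004),[.51,.19,.03],5.7,35,"pics/o3.png")
draw(ims,[],[.51,.19,.03],5.7,35,"pics/o3r.png")
E
```

```text
[0.43041415 0.15557516 0.09536504] [0.43025224 0.15551021 0.        ] [-0.89 -0.96 -1.81] 9.0333 0.18877571680909644
[-0.12268113 -0.26846621 -2.1646412 ] [0.68246497 0.46817253 0.40665753]
```

View pics/o3.png

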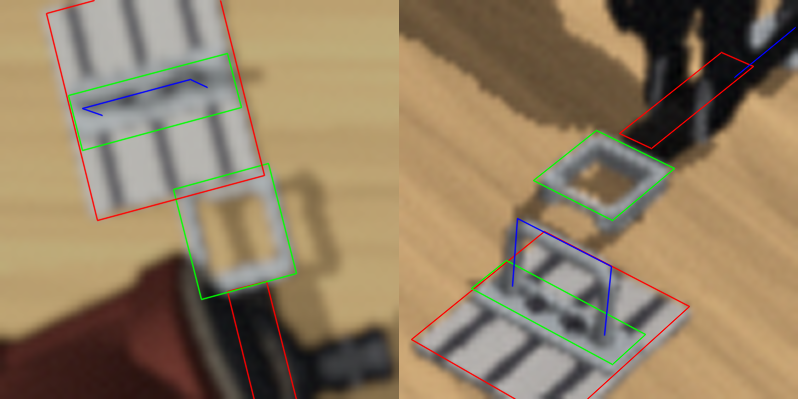

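View pics/o3r.png

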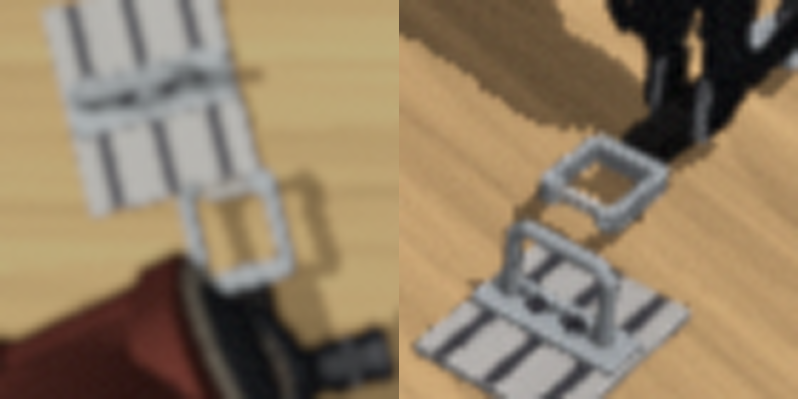

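```bash
python3 - <<'E'
from ov import *
def sat(im): 
    h=cv2.cvtColor(im,cv2.COLOR_BGR2HSV); return h[...,1].astype(float)
ims={n:cv2.imread(f"pics/{n}0.png") for n in CI}
rois={"top":(172,232,222,274),"scene":(232,276,334,390)}
def cost(p,v):
    c=0
    for n in v:
        r=rois[n]; g=sat(ims[n])[r[0]:r[1],r[2]:r[3]]
        m=soft(n,T(*p[:3],box(-.05,.05,-.04,.04,0,.006)),(400,640),4)
        if n=="scene": m=np.maximum(m,soft(n,T(*p[:3],box(-.008,0.0,-.029,.029,.0,.054)),(400,640),4)*0)
        m=m[r[0]:r[1],r[2]:r[3]]
        d=np.clip((110-g)/80,0,1); c+=((cv2.GaussianBlur(m,(0,0),.8)-d)**2).sum()
    return c
p0=np.array([.5617,.2205,.27])
for v in(["top"],["scene"]):
    r=minimize(cost,p0,args=(v,),method="Nelder-Mead",options=dict(initial_simplex=[p0,p0+[.005,0,0],p0+[0,.005,0],p0+[0,0,.05]]))
    print(v,r.x,r.fun)
# hook held, top3
ims={n:cv2.imread(f"pics/{n}3.png") for n in CI}
t=[.4304,.1556]
def ring(n,p,dz):
    a=soft(n,T(*p,box(.047,.096,-.022,.022,.022,.034)),(400,640),4)
    b=soft(n,T(*p,box(.053,.0865,-.016,.016,.034,.034)),(400,640),4)
    return np.clip(a-b,0,1)
u=proj("top",T(*t,.28,[[.07,0,.03]]))[0]; print(u)
def cost2(p):
    r=[int(u[1]-4),int(u[1]+9),int(u[0]-13),int(u[0]+13)]
    g=sat(ims["top"])[r[0]:r[1],r[2]:r[3]]
    m=ring("top",p,0)[r[0]:r[1],r[2]:r[3]]
    d=np.clip((110-g)/80,0,1); return ((cv2.GaussianBlur(m,(0,0),.8)-d)**2).sum()
p0=np.array([*t,.26])
r=minimize(cost2,p0,method="Nelder-Mead",options=dict(initial_simplex=[p0,p0+[.005,0,0],p0+[0,.005,0],p0+[0,0,.05]]))
print("hook",r.x,r.fun, "mouth",T(*r.x,[[.089,0,0]]),"nominal",T(*t,.28,[[.089,0,0]]))
E
```

```text
['top'] [0.56325708 0.22238931 0.27069017] 32.27906740104109
['scene'] [0.56087447 0.22001651 0.28425345] 33.03030330310993
[262.01623075 226.26562503]
hook [0.43159204 0.15781376 0.24938087] 13.442598011332706 mouth [[0.51783886 0.17977932 0.        ]] nominal [[0.51593393 0.18019565 0.        ]]
```

```bash
python3 - <<'E'
from r import *
from ov import *
w=.277; o=ori(.285,1); d=np.array([np.cos(w),np.sin(w),0]); l=np.array([-d[1],d[0],0])
p=np.array([.43025,.15551,.095])+.0023*l+.030*d
arm.line_to(p,.06,o); arm.pause(.3)
t=arm.read_tool_pos(); print(t,p,arm.read_time())
ims={n:snapshot(n) for n in("top","scene")}
for n in ims: cv2.imwrite(f"pics/{n}4.png",ims[n])
draw(ims,[],[.54,.195,.03],7.2,27,"pics/o4r.png")
E
```

```text
[0.45821511 0.16582581 0.09501257] [0.45847742 0.16592646 0.095     ] 10.35
```

View pics/o4r.png

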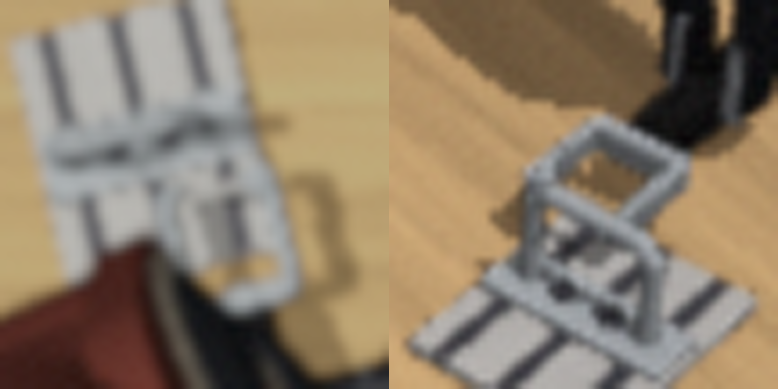

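```bash
cat >> r.py <<'E'
W=.277; O=ori(.285,1); D=np.array([np.cos(W),np.sin(W),0]); L=np.array([-D[1],D[0],0])
P0=np.array([.43025,.15551,.095])+.0023*L
def force(n=4):
    F=[]
    for i in range(n): F.append(arm.read_ft_force()); arm.pause(.01)
    return np.mean(F,0)
def push(s0,s1,step,v,lim,B,n=4):
    log=[];s=s0;sg=np.sign(s1-s0)
    while sg*(s1-s)>1e-6:
        s+=sg*min(step,abs(s1-s)); arm.line_to(P0+s*D,v,O)
        f=force(n)-B; a=arm.read_tool_pos()-P0
        log.append((s*1e3,a@D*1e3,f@D,f@L,f[2]))
        if abs(f@D)>lim: break
    print(np.array2string(np.array(log),precision=1,suppress_small=True)); print("t",arm.read_time(),"op",arm.read_opening())
    return s
E
python3 - <<'E'
from r import *
B=force(20); print(B); np.save("B.npy",B)
push(.030,.075,.002,.04,8,B)
E
```

```text
[-0.10469316 -0.00874534 -2.42897904]
[[32.  32.2  0.3 -0.3 -0.1]
 [34.  34.1  0.2 -0.4 -0.4]
 [36.  36.1 -0.   0.   0.1]
 [38.  38.1  0.   0.4  0.2]
 [40.  40.1  0.2 -0.5 -0.2]
 [42.  42.1  0.5  0.4 -0.4]
 [44.  44.1  0.2  0.1 -0.2]
 [46.  46.1 -0.3  0.1 -0. ]
 [48.  48.1  0.1  0.2  0.2]
 [50.  49.8 -0.5  0.2 -0. ]
 [52.  51.8 -1.   0.6 -0.3]
 [54.  54.1 -0.6 -0.1 -0.4]
 [56.  56.2 -0.6  0.1 -0.8]
 [58.  58.3 -0.8 -0.1 -0.3]
 [60.  60.3 -0.5 -0.2 -0.2]
 [62.  62.3 -1.  -0.3 -0.6]
 [64.  64.2 -0.5 -0.1 -0.2]
 [66.  66.2 -0.6  0.1 -0.3]
 [68.  67.9 -1.2 -0.3 -0.2]
 [70.  69.6 -2.7 -0.2  0.5]
 [72.  71.7 -3.  -0.4  0.7]
 [74.  73.7 -3.8  0.   0.8]
 [75.  74.6 -4.5  0.6  0.8]]
t 17.1333 op 0.18911906418792945
```

Contact came at s≈49 mm, and the eye reached its stop at about 69 mm. The gate is now yielding, so I'll take a quick look before going on.

```bash
python3 - <<'E'
from r import *
from ov import *
ims={n:snapshot(n) for n in("top","scene")}
for n in ims: cv2.imwrite(f"pics/{n}5.png",ims[n])
draw(ims,[],[.57,.2,.03],8,24,"pics/o5r.png")
E
```

```text
(no output)
```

View pics/o5r.png

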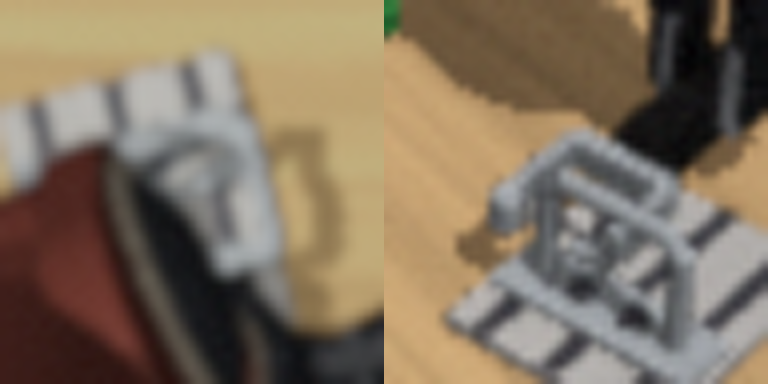

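```bash
python3 - <<'E'
from r import *
B=np.load("B.npy")
s=push(.075,.094,.0015,.04,11,B,3)
print(s)
E
```

```text
[[76.5 76.2 -4.8  0.6  0. ]
 [78.  77.7 -5.  -0.3 -0.6]
 [79.5 79.3 -4.3 -1.1 -0.7]
 [81.  80.9 -4.6 -1.3 -0.1]
 [82.5 82.5 -4.5 -1.8 -0.6]
 [84.  84.1 -4.1 -2.2 -0.2]
 [85.5 85.6 -4.9 -2.3 -0.7]
 [87.  87.2 -4.  -2.2 -0.8]
 [88.5 88.7 -3.6 -2.8 -0.8]
 [90.  90.2 -3.9 -2.5 -0.9]
 [91.5 91.8 -3.4 -2.8 -0.9]
 [93.  93.3 -3.2 -2.4 -0.8]
 [94.  94.3 -3.1 -3.1 -0.8]]
t 20.8083 op 0.18757636976665806
0.094
```

```bash
python3 - <<'E'
from r import *
B=np.load("B.npy")
s=.094;log=[]
while s<.115:
    s+=.001; arm.line_to(P0+s*D,.03,O); f=force(4)-B
    log.append((s*1e3,f@D,f@L,f[2]))
    if abs(f@D)>8 or (abs(f@L)<.9 and abs(f@D)<1.2): break
print(np.array2string(np.array(log),precision=1,suppress_small=True),arm.read_time())
from ov import *
ims={n:snapshot(n) for n in("top","scene")}
for n in ims: cv2.imwrite(f"pics/{n}6.png",ims[n])
draw(ims,[],[.57,.2,.03],8,24,"pics/o6r.png")
E
```

```text
[[95.  -2.6 -3.7 -0.7]
 [96.  -1.1 -3.4 -0.8]
 [97.   0.7 -4.8 -1.2]
 [98.   1.6 -5.1  0.1]
 [99.   0.4  0.3 -0. ]] 22.225
```

View pics/o6r.png

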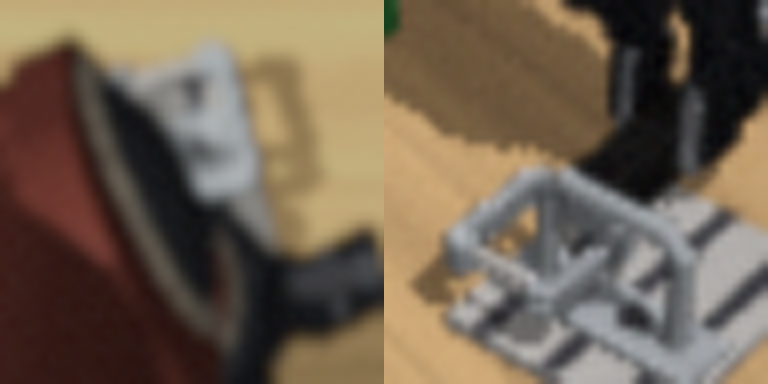

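It snapped shut: the forces fell to zero at s=99 mm, and the scene crop shows the leg at (545,220) inside the loop with the gate closed from (465,262) to (540,295). Next is the tug.

```bash
python3 - <<'E'
from r import *
B=np.load("B.npy")
s=.099;log=[];ok=False
while s>.030:
    f0=log[-1][1] if log else 0
    s-= .0015 if f0<2.6 else .0005
    arm.line_to(P0+s*D,.03,O); f=force(3)-B
    log.append((s*1e3,f@D,f@L,f[2]))
    if f@D>8.5: 
        f=force(5)-B
        if f@D>9: ok=True;break
h=[]
for i in range(12): h.append((force(4)-B)@D)
print(np.array2string(np.array(log),precision=1,suppress_small=True,threshold=9999),ok,np.round(h,1),arm.read_time(),arm.read_tool_pos())
from ov import *
ims={n:snapshot(n) for n in("top","scene")}
for n in ims: cv2.imwrite(f"pics/{n}7.png",ims[n])
draw(ims,[],[.55,.2,.03],8,24,"pics/o7r.png")
E
```

```text
[[97.5  0.  -0.3  0.3]
 [96.   0.3 -0.1  0.1]
 [94.5  0.1 -0.5 -0.1]
 [93.   0.1  0.9 -0.3]
 [91.5 -0.1 -0.   0.7]
 [90.   0.3  0.2 -0.2]
 [88.5 -0.2 -0.1  0.4]
 [87.   0.6 -0.2  0.3]
 [85.5  0.6  0.4 -0.1]
 [84.   0.4  0.1  0.2]
 [82.5  0.2 -0.3 -0.2]
 [81.   0.   0.2 -0.1]
 [79.5  1.1 -0.   0.3]
 [78.   1.3  0.   0.1]
 [76.5  1.2 -0.3  0.6]
 [75.   0.7  0.3  0.6]
 [73.5  1.1  0.3  0.5]
 [72.   1.  -0.2  0.4]
 [70.5  1.  -0.5  1.2]
 [69.   0.9 -0.2  0.6]
 [67.5  0.9 -0.4  0.7]
 [66.   1.  -0.5  0.8]
 [64.5  1.2  0.1  0.6]
 [63.   1.5 -0.3  0.3]
 [61.5  1.   0.4  0.5]
 [60.   1.5 -0.5  0.6]
 [58.5  1.7 -0.3  0.4]
 [57.   1.2  0.4  0.4]
 [55.5  1.  -0.8  0.8]
 [54.   1.2  0.4  0.7]
 [52.5  0.9 -0.2  0.5]
 [51.   0.3 -0.5  0.8]
 [49.5  0.6 -0.1  0.4]
 [48.   1.3 -0.6  0.2]
 [46.5  1.3 -0.4  0.7]
 [45.   0.9  0.2  0.6]
 [43.5  3.  -0.2 -0.6]
 [43.   4.5 -0.  -1. ]
 [42.5  5.5  0.  -1.3]
 [42.   6.9 -0.4 -2.2]
 [41.5  7.5 -0.3 -2.7]
 [41.   7.8 -0.3 -2.5]
 [40.5  7.6  0.1 -3.2]
 [40.   8.9 -0.7 -3.7]] True [9.  8.7 8.7 8.7 8.6 8.7 8.6 9.2 8.7 9.  8.9 9.3] 34.8667 [0.47128924 0.16962029 0.09543806]
```

View pics/o7r.png

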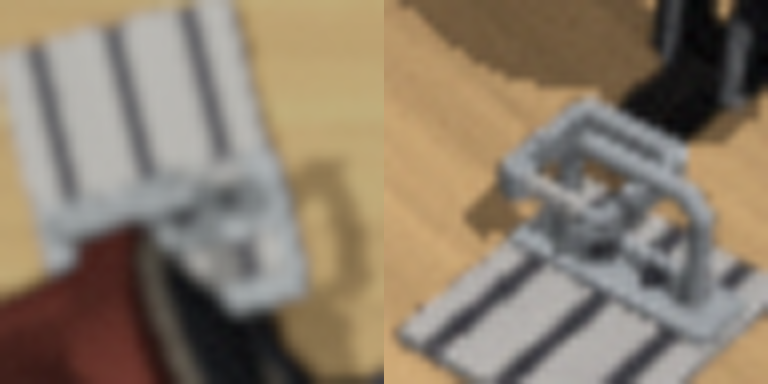

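The tug held at 8.6–9.3 N for about 0.5 s. The crop shows the gate still shut and the leg bearing on it at about (570,190). Now I'll relax forward a little, lower the key and let go.

```bash
python3 - <<'E'
from r import *
B=np.load("B.npy")
s=.047; arm.line_to(P0+s*D,.03,O); print((force(6)-B).round(1))
z=.095
while z>.0835:
    z-=.0015; p=P0+s*D; p[2]=z; arm.line_to(p,.03,O); f=force(4)-B
    if f[2]>2 or z<.0836: break
print("z",z,f.round(1),arm.read_tool_pos())
arm.move_gripper(.5); arm.pause(.3)
print(arm.read_opening(),arm.read_ft_force().round(1))
p[2]=.2; arm.line_to(p,.12,O); arm.movep([.42,-.05,.25],O)
arm.pause(.3)
from ov import *
ims={n:snapshot(n) for n in("top","scene")}
for n in ims: cv2.imwrite(f"pics/{n}8.png",ims[n])
draw(ims,[],[.53,.19,.03],6.5,30,"pics/o8r.png"); print(arm.read_time())
E
```

```text
[ 0.2  0.1 -0. ]
z 0.086 [-0.2 -0.3  2.9] [0.47496433 0.1706362  0.0862257 ]
0.4988502880573273 [-0.5 -0.1  0. ]
40.2
```

View pics/o8r.png

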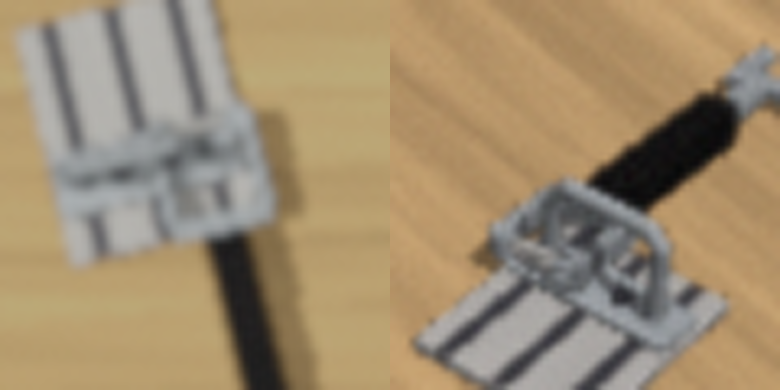

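View pics/scene8.png

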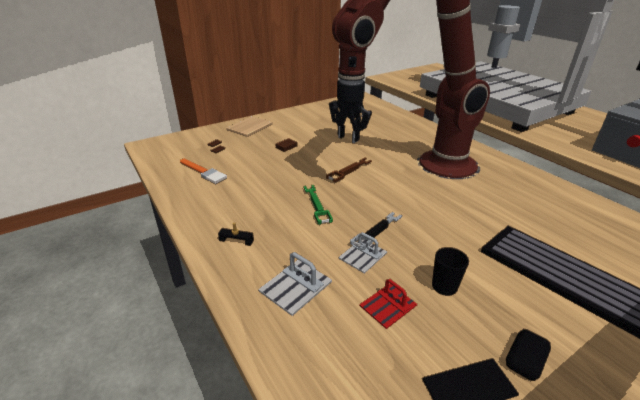

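The key lies clipped and at rest, with its handle at about (378,228) in the scene and the hook around the leg at (365,243). The cup, clamp and block are unmoved and the arm is clear of everything. I'll hand it in.

```bash
python3 - <<'E'
from r import *
print(np.abs(arm.read_dq()).max(),arm.read_time()); print(ticket.finish_job())
E
```

```text
0.006172719594036952 40.2
the job is handed in; nothing more can be done
None
```

The collet key is clipped onto the right leg of the small silver eye and laid down, and I handed the job in at 40.2 s. No verdict was reported.

- **Clipping on:** The eye slid about 20 mm before it held. The gate took about 5 N at most going through. Forward and sideways force both fell to about 0 when it snapped shut, and the picture showed the leg inside the loop.
- **Tug:** The eye slid back to its other stop. I then held a pull of 8.6–9.3 N for about half a second, a little under one kilo. The gate stayed shut in the picture.
- **Laying down:** I moved forward about 6 mm to take the load off, lowered the key until it touched lightly (2.9 N), let go and backed the arm away. The last pictures show the key lying flat and still clipped. The gate looks shut, though it is blurred at that size. The cup, clamp, block and look-alikes appear unmoved by eye.

**Where checks disagreed:** The two cameras differed by about 4 mm on the sideways position of the leg relative to the hook, so I aimed between them. The leg went in without catching. During the tug there was also up to 3.7 N of downward force on the gripper. It went away when I moved forward again.

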